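Find the tipping socket cover of the bench power duct and push it open

ROBOT

A 6-joint arm with a two-finger parallel gripper is mounted at the origin on the work surface. World frame = base frame: x ahead of the robot, y to its left, z up, the work surface at z = 0. Lengths are in m, angles in rad, forces in N, time in s.
With the tool pointing down it reaches from about 0.275 to 0.875 m from the base axis. Payload 12.5 kg.
Tool frame: the origin (TCP) lies on the centre line of the jaws, within the pads' length; the fingertips stand r.finger_overhang ahead of it and the grasp point (between the pads) lies 3 mm ahead of it (r.finger_overhang is the distance from the TCP to the fingertips, in m); z points along the fingers, y is the line along which they close (so a half turn about z gives the same grasp; the last joint's range is limited). The gripper opens to 85 mm and grips with 20 to 120 N. Pads are 22 mm wide; open, the fingers measure 114 mm over their backs; the gripper's body (76 mm by 85 mm) begins 54 mm behind the grasp point. The pads swing forward as they close: fully open they stand 13 mm farther back than shut.
Start: joints at [1.251, 0.351, 1.652, -0, 1.139, -0.085], TCP at [0.128, 0.535, 0.253] pointing down, gripper open.
Joint ranges: [-2.75, 2.75], [-0.79, 2.1], [0.01, 2.65], [-1.57, 4.71], [0.07, 3.14], [-2.87, 2.87]. Speed limits (rad/s): [2.22, 2.22, 2.79, 3.14, 3.14, 3.14].

INTERFACE

Orientations are given as a unit quaternion [x, y, z, w].
In Python, from cell import r, optics gives the robot as it stands. The module is installed in compiled form; this text tells all that it offers. Calls block until the motion is done:
- r.move_to(position, orientation): joint-space move of the TCP to a pose.
- r.move_linear(position, rot=None, vel=0.15): straight line of the TCP; rot=None keeps the orientation; vel is the mean speed in m/s.
- r.set_joints(angles): joint-space move.
- r.set_gripper(opening, squeeze=None): opening from 0.0 (shut) to 1.0 (fully open); squeeze is the grip in N (None keeps the last); returns when the fingers have stopped.
- r.sleep(seconds).
- r.inverse_kinematics(position, orientation): joint angles nearest the present ones, or None.
- optics.get_image(name): name is "scene" or "side" or "wrist"; returns a dict with "pixels" (400x640x3 uint8, red, green, blue), "depth" (400x640 float32, m along the optical axis (not along the pixel's ray), 0 where there is no reading), "fx", "fy", "cx", "cy" (pixels), "camera_from_world" (4x4, takes a point from world to camera coordinates); the wrist camera has in their place "mount" (4x4, takes a point from camera to tool coordinates, whose origin is the TCP and whose axes are the flange's). Camera axes: x right, y down, z forward; pixel columns grow to the right and rows downward; lengths in m; the calibration is good to about 2 mm. A picture is of the moment at which its call begins: read the wrist's pose just before it.
A pose or a line that the arm cannot do raises r.PlanningError and nothing moves.
- r.hand_in(): hands the job in; it is judged then, once.
Readings, each from a call of its own:
- r.current_t(): time.
- r.current_q(): joint angles.
- r.current_qvel(): joint speeds.
- r.current_effort(): joint torques, N m.
- r.current_tool_pos(): TCP position.
- r.current_ee_rot(): TCP orientation.
- r.current_contact_force(): force on the tool from outside, world axes, zero at the start.
- r.current_torque(): the same for the moment, N m.
- r.current_opening(): opening from 0.0 (shut) to 1.0 (fully open).
- r.current_finger_force(): force on a finger pad.
Only numpy, scipy, OpenCV 4.12 (cv2) and the standard library are available. Lean on these libraries where they do the work, as an engineer would, in place of code of your own. Each camera call takes 0.05 s, during which the arm holds its last target. There are 200 camera calls.

TASK

The mains sockets for the stone press are under one of the four identical white covers of the power duct across this table; the other three covers are blanks, screwed down. Press the thumb strips with your fingertips until you find the cover that rocks, then push that cover up and right over, until it leans back on its stop and stays open. Only press and push: do not pinch anything or lift anything, and leave the things standing around the duct where they are.

Things in the scene. Friction and masses are not known exactly. Their poses are not given: they have to be found in the camera images.
- duct: aluminium power duct, fixed, lying across the table before the robot: 150 mm deep (x), 708 long (y), 85 high. Origin under its centre, on the table; +x points away from the robot. On top: four identical white covers in a row, 125 mm apart, flush with the 10 mm wide front and back rims 85 mm above the table; the last 100 mm at each end is closed plate
- bay_1 (a point): middle of the upper face of cover 1 of 4, counted from the duct's +y end; axes as the duct's. Every cover is 128 mm deep (x), 122 wide (y), 6 thick, with a dark ribbed thumb strip, 18 mm wide, along its far edge: the strip's centre line lies 46 mm beyond the cover's middle, 18 mm short of its far edge
- bay_2 (a point): middle of the upper face of cover 2 of 4, counted from the duct's +y end; axes as the duct's. Three covers are blanks and do not give at all. One, not to be told by looking, pivots about a line along y, 20 mm beyond its middle, level with its upper face: pressing its strip sinks the 44 mm behind the pivot into the duct and raises the 84 mm before it
- bay_3 (a point): middle of the upper face of cover 3 of 4, counted from the duct's +y end; axes as the duct's. Under the cover that pivots the duct is hollow to 50 mm below the top, so a fingertip may follow the strip down
- bay_4 (a point): middle of the upper face of cover 4 of 4, counted from the duct's +y end; axes as the duct's
- flap (a joint): angle of the one cover that pivots, whichever that is: 0 = closed, flush; it grows as the near edge swings up and away from the robot; 1.57 = upright; 1.75 = leaning back on its stop. The hinge is stiff (0.05 N m friction): the cover stays at any angle, never springs back, and needs 3 to 5 N on the strip, 1 to 2 N near its raised edge
- tin: fluted dark tartlet tin with crystals, 84 mm wide, 20 high, standing on the closed top of the duct's left end; origin under its centre. Loose; to be left alone
- tape: orange roll of tape lying flat, 76 mm wide, 18 high, on the closed top of the duct's right end; origin under its centre. Loose; to be left alone
- phone: black phone lying flat in front of the duct, 150 x 73 x 8 mm; origin under its centre. Loose; to be left alone
- glue: white glue bottle with an orange cap, 38 mm wide, 85 high, standing in front of the duct; origin under its centre. Loose; to be left alone
- tweezers: steel tweezers lying flat in front of the duct, 125 mm long, 18 wide, 7 high; origin at mid-length, on the table. Loose; to be left alone
- stonejar: low clear jar of magenta stones with a black lid, 49 mm wide, 48 high, in front of the duct; origin under its centre. Loose; to be left alone
- brushpot: dark blue tin 72 mm wide, 95 high, with brushes standing in it up to about 185 mm, behind the duct; origin under its centre. Loose; to be left alone
- glass: empty glass jar, 81 mm wide, 75 high, behind the duct; origin under its centre. Loose; to be left alone

How it is judged:
On the way, in this order (a step that is already met when the one before it is completed fails the run):
1. the cover that gives has been rocked: its near edge stands up (value of joint flap above 0.15 rad), for 0.1 s.
2. the same cover has been pushed over past upright (value of joint flap above 1.55 rad), for 0.2 s.
At the end, for the whole second after the job is handed in: The pivoting cover stays open, turned more than 1.55 rad (its stop is at 1.75) and at rest; every loose thing is within 30 mm of where it was and the standing ones are upright within 0.3 rad (value of joint flap above 1.55 rad and velocity of joint flap between -0.05 and 0.05 rad/s and distance of each of tin, tape, phone, glue, tweezers, stonejar, brushpot, glass from where it was at the start of the episode below 0.03 m and angle between each of tin, glue, stonejar, brushpot, glass's own z axis and vertical below 0.3 rad); the robot touches nothing.
It fails at once if the cover was pinched: squeezed between the fingers by its two faces, more than 5 N on each (contact force between the fingers and flap_c0 above 5 N and contact force between the fingers and flap_c1 above 5 N).
It fails at once if a bystander was lifted, carried, pushed more than 30 mm or knocked over (not (distance of each of tin, tape, phone, glue, tweezers, stonejar, brushpot, glass from where it was at the start of the episode below 0.03 m and angle between each of tin, glue, stonejar, brushpot, glass's own z axis and vertical below 0.3 rad)).
It also fails if it takes over 54 s, if anything falls off the work surface, if the arm or the gripper's body presses on something with over 40 N, if the wrist force passes 120 N, or if a joint passes its speed limit or range.

## Working session

There is one attempt and no reset: what is moved stays moved. The work goes in short steps, each a Python script; the robot and the scene stay as the last script left them, time stands still between calls to the robot, and variables do not carry over. Pictures are saved under pics/ and viewed, at most 10 in all, crops included, and the job is handed in when it is done.

```bash
mkdir -p pics
python3 - <<'E'
from cell import r, optics
import cv2, numpy as np
for n in ("scene","side"):
    d=optics.get_image(n); cv2.imwrite(f"pics/{n}.png",d["pixels"][:,:,::-1]); np.savez(n,**d)
    print(n,d["fx"],d["cx"],d["cy"]); print(np.round(d["camera_from_world"],3))
print(r.finger_overhang,r.current_tool_pos(),r.current_ee_rot(),r.current_t(),r.current_contact_force())
E
```

```text
scene 465.6778447327137 327.30930318850443 200.4258168248237
[[-0.698  0.716 -0.015  0.397]
 [ 0.443  0.415 -0.795 -0.185]
 [-0.562 -0.562 -0.607  1.483]
 [ 0.     0.     0.     1.   ]]
side 502.60353199067737 321.7094462218929 192.99717521136054
[[ 0.957 -0.29   0.003 -0.535]
 [-0.224 -0.748 -0.624  0.194]
 [ 0.183  0.597 -0.781  1.058]
 [ 0.     0.     0.     1.   ]]
0.022 [0.12784448 0.53463784 0.25280967] [ 1.17149157e-01  9.93114179e-01 -5.37158149e-04 -1.20968124e-04] 0.1 [-0.42605683 -0.44487536  0.62439281]
```

View pics/scene.png

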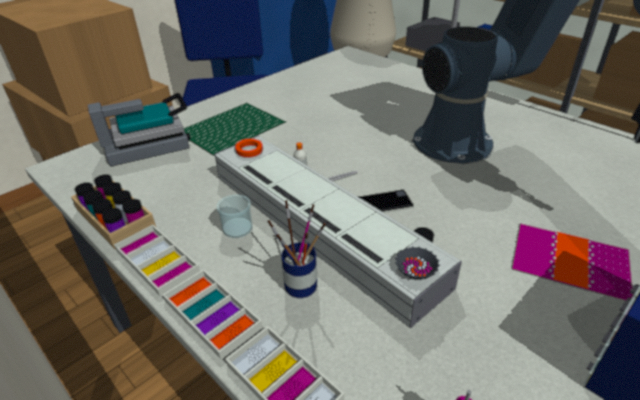

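View pics/side.png

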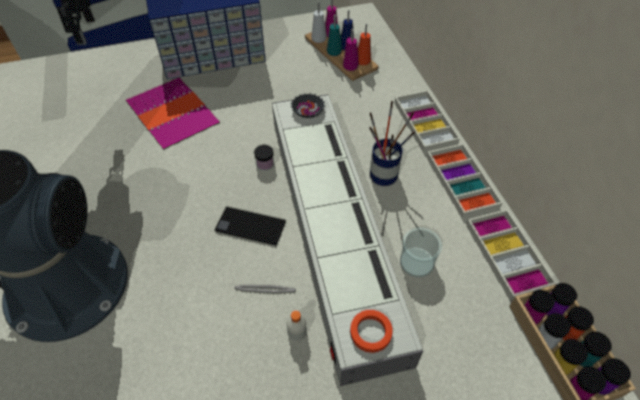

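The side view shows the duct with four dark strips near (337,145), (347,181), (361,222) and (380,274). The tin is at (308,106), the tape at (372,330), the brush pot at (386,160) and the glass at (420,250). Next I'll locate the strips on z=0.085.

```bash
cat > h.py <<'E'
import numpy as np, cv2
def cast(d,u,v,z):
    T=d["camera_from_world"]; R=T[:3,:3]; c=-R.T@T[:3,3]
    w=R.T@np.array([(u-d["cx"])/d["fx"],(v-d["cy"])/d["fy"],1.])
    return c+w*(z-c[2])/w[2]
E
python3 - <<'E'
from h import *
boxes={"side":[(337,145),(347,181),(361,222),(380,274)],"scene":[(362,248),(319,208),(286,182),(257,166)]}
for n in boxes:
    d=dict(np.load(n+".npz")); g=d["pixels"].max(2)
    m=(g<75).astype(np.uint8)
    k,lab,st,ce=cv2.connectedComponentsWithStats(m)
    for (u,v) in boxes[n]:
        ids=[i for i in range(1,k) if st[i,4]>40 and np.hypot(*(ce[i]-(u,v)))<16]
        for i in ids:
            ys,xs=np.where(lab==i); P=np.array([cast(d,a,b,.085) for a,b in zip(xs,ys)])
            c,s,a=cv2.minAreaRect((P[:,:2]*1000).astype(np.float32))
            print(n,(u,v),st[i,4],np.round(c,1),np.round(s,1),round(a,1))
d=dict(np.load("side.npz"))
T=d["camera_from_world"];R=T[:3,:3]
# heights / objects
for nm,u,v,z in [("tin",308,106,.1),("tape",372,330,.1),("pot rim",386,150,.095),("glass",421,240,.075),("glue cap",296,316,.085),("jar lid",264,153,.048)]:
    print(nm,np.round(cast(d,u,v,z),3))
def pt(d,u,v):
    T=d["camera_from_world"];z=d["depth"][v,u]
    return T[:3,:3].T@(np.array([(u-d["cx"])/d["fx"]*z,(v-d["cy"])/d["fy"]*z,z])-T[:3,3])
for u,v in [(315,147),(325,185),(335,225),(355,280),(337,145),(380,274)]: print(np.round(pt(d,u,v),3))
E
```

```text
side (337, 145) 139 [637.6 168.3] [98.9 11.4] 86.4
side (347, 181) 183 [630.1  44.2] [101.9  11.9] 86.4
side (361, 222) 235 [622.7 -80.6] [102.7  12.2] 85.9
side (380, 274) 310 [ 614.7 -205.4] [104.1  12.9] 86.4
scene (362, 248) 187 [635.8 167.1] [103.7  11.4] 86.4
scene (319, 208) 144 [634.   41.6] [101.8  26.8] 84.0
scene (286, 182) 109 [619.9 -83.8] [99.4 10.9] 85.9
scene (257, 166) 84 [ 611.9 -208.2] [97.8 10.1] 86.6
tin [0.609 0.285 0.1  ]
tape [ 0.557 -0.316  0.1  ]
pot rim [0.744 0.091 0.095]
glass [ 0.728 -0.152  0.075]
glue cap [ 0.436 -0.245  0.085]
jar lid [0.474 0.208 0.048]
[0.589 0.155 0.087]
[0.578 0.037 0.087]
[ 0.567 -0.071  0.085]
[ 0.564 -0.207  0.087]
[0.641 0.144 0.09 ]
[ 0.615 -0.207  0.084]
```

Both views put the strips 125 mm apart, with the duct yaw about -3.6°. I'll check how far the brushes reach before choosing the press points.

Run:
```python
from h import *
P=[]
for n in("side","scene"):
    d=dict(np.load(n+".npz"));T=d["camera_from_world"];z=d["depth"]
    v,u=np.indices(z.shape); X=np.stack([(u-d["cx"])/d["fx"]*z,(v-d["cy"])/d["fy"]*z,z],-1)-T[:3,3]
    X=(X@T[:3,:3])[z>0]
    q=X[(X[:,0]>.55)&(X[:,0]<.9)&(abs(X[:,1])<.3)&(X[:,2]>.11)&(X[:,2]<.22)]
    for lo in np.arange(.11,.2,.02):
        s=q[(q[:,2]>=lo)&(q[:,2]<lo+.02)]
        if len(s): print(n,round(lo,2),len(s),np.round(np.percentile(s[:,:2],[2,50,98],axis=0),3).tolist())
```

```text
side 0.11 97 [[0.719, 0.067], [0.751, 0.102], [0.775, 0.122]]
side 0.13 113 [[0.71, 0.059], [0.755, 0.102], [0.784, 0.129]]
side 0.15 115 [[0.702, 0.054], [0.758, 0.102], [0.793, 0.136]]
side 0.17 107 [[0.693, 0.045], [0.763, 0.101], [0.801, 0.144]]
side 0.19 17 [[0.704, 0.042], [0.764, 0.139], [0.769, 0.147]]
scene 0.11 112 [[0.723, 0.068], [0.745, 0.088], [0.777, 0.122]]
scene 0.13 110 [[0.712, 0.063], [0.74, 0.103], [0.785, 0.13]]
scene 0.15 158 [[0.705, 0.055], [0.737, 0.089], [0.794, 0.137]]
scene 0.17 150 [[0.695, 0.048], [0.734, 0.089], [0.803, 0.144]]
scene 0.19 25 [[0.727, 0.043], [0.733, 0.05], [0.802, 0.148]]
```

```bash
cat >> h.py <<'E'
Y=-0.0627; EX=np.array([np.cos(Y),np.sin(Y),0]); EY=np.array([-np.sin(Y),np.cos(Y),0])
S=[np.array([.6368,.1677,0]),np.array([.6300,.0435,0]),np.array([.6213,-.082,0]),np.array([.6135,-.2065,0])]
Q0=[np.sin(.0314),np.cos(.0314),0,0]
E
cat > probe.py <<'E'
from cell import r
from h import *
OV=r.finger_overhang
def probe(i,off):
    p=S[i]+EY*off
    at=lambda z,b=0: p+EX*b+[0,0,z+OV]
    r.move_to(at(.100,-.03 if i<2 else 0),Q0)
    r.move_linear(at(.091)); r.sleep(.1)
    f0=r.current_contact_force()[2]; z=.091
    while z>.079:
        z-=.001; r.move_linear(at(z),vel=.03)
        f=r.current_contact_force()[2]-f0
        if abs(f)>10: break
    tip=r.current_tool_pos()[2]-OV
    print(i+1,"cmd z",round(z,4),"tip",round(tip,4),"f",round(f,1),"t",r.current_t())
    if abs(f)<=10: return True
    r.move_linear(at(.100,-.02 if i<2 else 0),vel=.1); return False
E
python3 - <<'E'
from probe import *
r.set_gripper(0.0); print(r.finger_overhang)
if not probe(0,.025): print(probe(1,-.028))
E
```

```text
0.022
1 cmd z 0.084 tip 0.0851 f 10.6 t 5.2333
2 cmd z 0.079 tip 0.0789 f 3.2 t 9.8417
True
```

Cover 1 is firm and cover 2 gives at 3 N, so I'll press it on down.

Run:
```python
from probe import *
from cell import optics
p=S[1]-EY*.028
for z in (.074,.069,.064,.059,.054):
    r.move_linear(p+[0,0,z+OV],vel=.04); f=r.current_contact_force(); print(z,np.round(f,1))
    if np.linalg.norm(f)>20: break
r.sleep(.1)
d=optics.get_image("side"); cv2.imwrite("pics/s2.png",cv2.resize(d["pixels"][60:310,180:500,::-1],None,fx=2,fy=2)); print(r.current_t())
```

```text
0.074 [ 0.3  0.1 -0.3]
0.069 [ 0.1 -0.  -0.6]
0.064 [0.9 0.5 0.1]
0.059 [ 0.5  0.3 -0.1]
0.054 [ 1.  -0.1  0.2]
11.3667
```

View pics/s2.png

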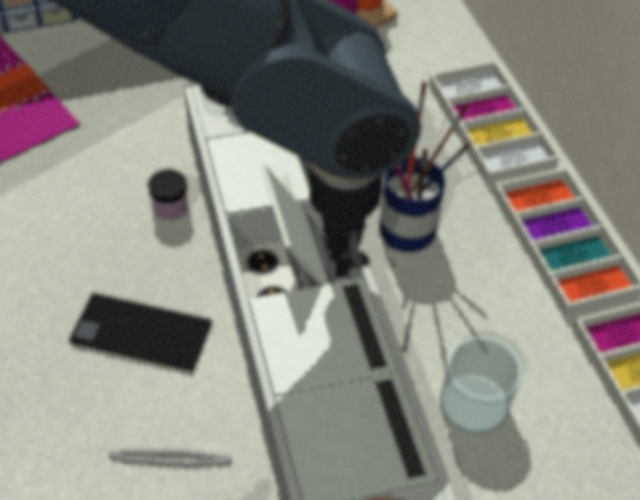

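The near edge now stands steeply (about (295,225)) and the sockets are exposed. I'll withdraw upward, cross over to the robot's side and push the cover over.

Run:
```python
from probe import *
from cell import optics
p=S[1]-EY*.028; H=S[1]-EX*.026-EY*.010
r.move_linear(p+[0,0,.205+OV],vel=.12)
r.move_linear(H-EX*.085+[0,0,.205+OV],vel=.15)
r.move_linear(H-EX*.085+[0,0,.135+OV],vel=.12)
r.sleep(.1); f0=r.current_contact_force()
b=-.065; r.move_linear(H+EX*b+[0,0,.135+OV],vel=.08)
while b<.006:
    b+=.003; r.move_linear(H+EX*b+[0,0,.135+OV],vel=.05)
    f=r.current_contact_force()-f0
    if np.linalg.norm(f)>(6 if b>-.02 else 15): break
print(b,np.round(f,1),r.current_t())
d=optics.get_image("side"); cv2.imwrite("pics/s3.png",cv2.resize(d["pixels"][60:310,180:500,::-1],None,fx=2,fy=2))
```

```text
-0.004999999999999979 [-12.2   1.2   7. ] 19.9083
```

View pics/s3.png

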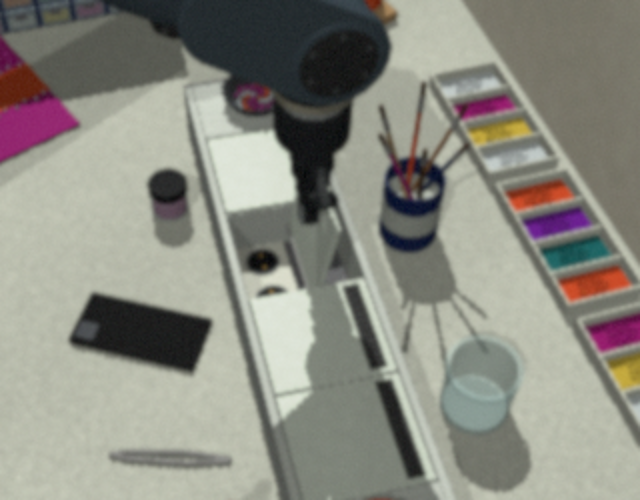

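The force rose to 12 N where the stop was expected, and the cover leans back in the picture. I'll back off and check.

Run:
```python
from probe import *
from cell import optics
H=S[1]-EX*.026-EY*.010
r.move_linear(H-EX*.08+[0,0,.135+OV],vel=.12)
r.move_linear(H-EX*.12+[0,0,.26+OV],vel=.2); r.sleep(.3)
d=optics.get_image("side"); T=d["camera_from_world"];z=d["depth"]
cv2.imwrite("pics/s4.png",cv2.resize(d["pixels"][60:310,180:500,::-1],None,fx=2,fy=2))
v,u=np.indices(z.shape); X=np.stack([(u-d["cx"])/d["fx"]*z,(v-d["cy"])/d["fy"]*z,z],-1)-T[:3,3]
X=(X@T[:3,:3])[z>0]-H
a=np.c_[X@EX,X@EY,X[:,2]]; m=(abs(a[:,0])<.05)&(abs(a[:,1]-.01)<.055)&(a[:,2]>.095)&(a[:,2]<.18)
a=a[m]; k=np.polyfit(a[:,2],a[:,0],1); print(len(a),k,"angle",np.pi/2+np.arctan(k[0]),r.current_t(),r.current_contact_force())
```

```text
650 [ 0.20247169 -0.02441105] angle 1.7705673749482909 21.8917 [-0.22485998 -0.11090013 -0.17317906]
```

View pics/s4.png

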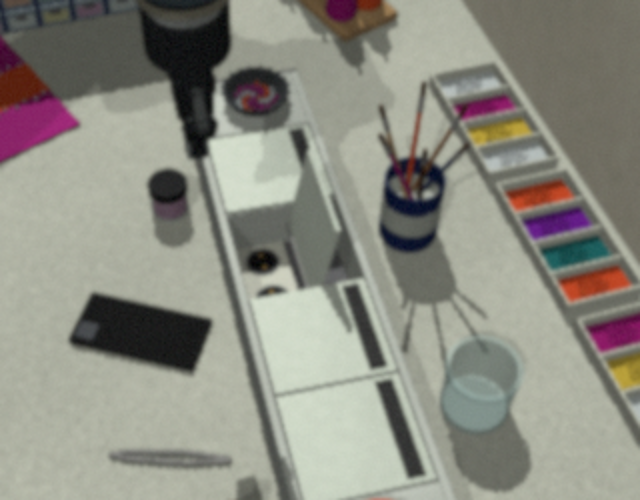

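The cover leans back at about 1.77 rad by depth fit (around (318,225)). The robot is clear and the bystanders in view haven't moved.

```bash
python3 -c "
from cell import r
print(r.hand_in())"
```

```text
the job is handed in; nothing more can be done
None
```

Cover 2 was the one that rocks; it is pushed over and leaning back on its stop at about 1.77 rad measured, the robot is clear of it, nothing around the duct appears to have moved, and the job was handed in at about 22 s.

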